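Roll the glasses case onto the collection band

TASK

The finished glasses are in the purple tubular case lying on the grey mat. With your fingertips on its top, roll the case over the mat until it stops on the yellow band, lying along the band with its centre line over it, then take your hand away. Do not grip, lift or drag the case, do not push it low on its sides, and leave the jar, the job tray and the lens blank where they are.

Things in the scene. Friction and masses are not known exactly. Their poses are not given: they have to be found in the camera images.
- mat: Dark grey mat fixed on the counter, 210 mm along its x, 520 mm along its y, 2 mm thick; its surface is at z = 0.002. Origin at the centre of its underside. A yellow band 36 mm wide (36 mm along the mat's y) runs across the whole mat along the mat's x axis, through the origin, flush with the surface.
- case: Smooth rigid closed cylinder, 60 mm in diameter, 150 mm long, purple with pale grey end rims and a small pale plate, 0.11 to 0.23 kg. Origin at its middle, on its axis, 30 mm above the mat; x is the cylinder's axis; y and z turn as it rolls, z is up at the start. Starts roughly parallel to the band, 100 to 160 mm to either side. Let go while rolling at 0.2 m/s it coasts about 50 mm.
- jar: Bystander: small amber jar with a white lid, 52 mm in diameter, 65 mm high, standing on the mat on the other side of the band from the case. Origin at the centre of its underside.
- tray: Bystander: open purple job tray, 100 by 170 by 45 mm, on the counter beyond the mat (farther from the robot). Origin at the centre of its underside.
- blank: Bystander: green glass lens blank, a disc 66 mm in diameter and 15 mm high, on the counter between the mat and the robot. Origin at the centre of its underside.
Not all that is in view belongs to the job. What is meant by the case is not orange, and is the larger of those in its own colour.

How it is judged:
By the outcome, as a careful person would: the job done as asked, in the order asked, and still so for the second after the job is handed in, with the robot touching nothing.
It also fails if it takes over 51 s, if anything falls off the work surface, if the arm or the gripper's body presses on something with over 40 N, if the wrist force passes 120 N, or if a joint passes its speed limit or range.

ROBOT

A 7-joint arm with a two-finger parallel gripper is mounted at the origin on the work surface. World frame = base frame: x ahead of the robot, y to its left, z up, the work surface at z = 0. Lengths are in mm, angles in rad, forces in N, time in s.
With the tool pointing down it reaches from about 400 to 875 mm from the base axis. Payload 4.4 kg.
Tool frame: the origin (TCP) lies on the centre line of the jaws, within the pads' length; the fingertips stand 25 mm ahead of it and the grasp point (between the pads) lies 6 mm ahead of it; z points along the fingers, x is the direction in which the jaws open and shut, and the axes are right-handed (so a half turn about z gives the same grasp; the last joint's range is limited). The gripper opens to 85 mm and grips with 20 to 120 N. Pads are 22 mm wide; open, the fingers measure 114 mm over their backs; the gripper's body (76 mm by 85 mm) begins 54 mm behind the grasp point. The pads swing forward as they close: fully open they stand 13 mm farther back than shut.
Start: joints at [1.044, 0.628, 0.038, 1.517, -0.027, 0.996, -0.02], TCP at [289.059, -582.205, 256.313] pointing down, gripper open.
Joint ranges: [-3.06, 3.06], [-0.37, 2.12], [-1.25, 1.32], [0.18, 2.47], [-1.1, 4.24], [0.23, 1.98], [-2.94, 2.94]. Speed limits (rad/s): [2.57, 2.57, 3.14, 3.14, 3.14, 3.14, 3.14].

INTERFACE

Orientations are given as [roll, pitch, yaw] about the fixed x, y, z axes, in that order (R = Rz(yaw) Ry(pitch) Rx(roll)).
In Python, from cell import ctrl, cams gives the robot as it stands. The module is installed in compiled form; this text tells all that it offers.
- The arm moves only by the tool step_arm, never from a script. Its arguments are lists of equal length, an entry for each row: "linear": the shift along the tool's x, y, z in mm, a list of three; "yaw": the turn about the tool's z in rad; "gripper": the opening, from -1 (shut) to 1 (fully open). A call has 1 to 8 rows; each row is the pose to reach, as a shift and turn from the pose commanded when the call began, along the tool's axes at that moment; what a row does not reach only later rows make up. A row lasts 1/12 s, in which the tool goes at most 41.7 mm and 7.16 degrees, less where a joint would pass 70% of its speed; a pose out of reach is approached as far as the arm can. A call with a gripper value outside its range is refused whole. The fingers move at their own pace and stop on an object; the grip force is fixed at half the most. Time passes only in rows, so rows that repeat a pose let the fingers close. It gives the time, the measured TCP pose, the force and the opening at its end, in the units of the state.
- ctrl.read_state(): the state, without advancing time (a new reading comes with each control period).
- cams.get_image(name): name is "scene" or "top"; returns a dict with "frame" (420x560x3 uint8, red, green, blue), "depth" (420x560 float32, mm along the optical axis (not along the pixel's ray), 0 where there is no reading), "intrinsics" (3x3 intrinsics, pixels), "k1" (the pictures are not rectified: a ray, as slopes to the right and down, at radius r is drawn at 1 + k1 r^2 times it, then the intrinsics apply), "cam_to_world" (4x4, takes a point from camera to world coordinates). Camera axes: x right, y down, z forward; pixel columns grow to the right and rows downward; lengths in mm; the calibration is good to about 2 mm. A picture is of the moment at which its call begins.
- ctrl.finish_job(): hands the job in, once; it reports no verdict.
Trained networks look in the newest picture that a camera, given by its name, has taken for a name from the list of things; names that differ only in an ending like _2 or _b are one class to them, and where a whole thing is asked for, a point or a joint stands for the part that bears it (a point fixed in the world has none). Each returns a list of dicts, best first, with "conf" (0 to 1); they miss things now and then, are a little off and sometimes report something else, mostly with a low value. They report only what shows in the picture. A call takes as long as a camera call. They do not tell look-alikes from the thing itself.
- cams.regions_of(camera, name): "pixels" (420x560 bool, what is visible of it) and "pixel" ([column, row] in pixels, amid what is visible of it).
The state is a dict: "clock": time; "qpos": joint angles; "qd": joint speeds; "tau": joint torques, N m; "eef_pos": TCP position; "tool_rot": TCP orientation; "force": force on the tool from outside, world axes, zero at the start; "torque": the same for the moment, N m; "width": finger opening in mm.
Only numpy, scipy, OpenCV 4.12 (cv2) and the standard library are available. Lean on these libraries where they do the work, as an engineer would, in place of code of your own. Each camera call takes 0.05 s, during which the arm holds its last target.

## Working session

There is one attempt and no reset: what is moved stays moved. The work goes in short steps, Python scripts to look and compute and a tool call to move; the robot and the scene stay as the last step left them, time stands still between calls to the robot, and variables do not carry over. Pictures are saved under pics/ and viewed, and the job is handed in when it is done.

Besides the shell and the picture viewer there is one more tool, called as name([rows], argument=value, ...), one row to a line, values as JSON. step_arm: Moves the arm, as the interface text tells. Its arguments: {"type":"object","properties":{"linear":{"type":"array"},"yaw":{"type":"array"},"gripper":{"type":"array"}},"required":["linear","yaw","gripper"]}

```bash
mkdir -p pics
cat > h.py <<'E'
import numpy as np,cv2
from cell import ctrl,cams
def world(im,px,depth=None):
    K=np.array(im["intrinsics"]);k1=im["k1"];T=np.array(im["cam_to_world"])
    px=np.atleast_2d(px).astype(float)
    d=np.stack([(px[:,0]-K[0,2])/K[0,0],(px[:,1]-K[1,2])/K[1,1]],1)
    u=d.copy()
    for _ in range(20): u=d/(1+k1*(u**2).sum(1,keepdims=True))
    if depth is None: z=im["depth"][px[:,1].astype(int),px[:,0].astype(int)]
    else: z=depth
    p=np.c_[u*z[:,None],z]
    return p@T[:3,:3].T+T[:3,3]
def mask_pts(im,m):
    r,c=np.nonzero(m&(im["depth"]>0)); return world(im,np.c_[c,r])
E
python3 - <<'E'
from h import *
s=ctrl.read_state();print(s)
for n in("scene","top"):
    im=cams.get_image(n);cv2.imwrite(f"pics/{n}0.png",im["frame"][:,:,::-1])
    for t in("mat","case","jar","tray","blank"):
        for r in cams.regions_of(n,t)[:3]:
            P=mask_pts(im,r["pixels"])
            print(n,t,round(r["conf"],2),r["pixel"],r["pixels"].sum(),np.median(P,0).round(),P.min(0).round(),P.max(0).round())
E
```

```text
{'clock': 0.0, 'qpos': array([ 1.0442216 ,  0.62934072,  0.03840885,  1.51836822, -0.02701555,
        0.99628013, -0.02002913]), 'qd': array([ 1.76649963e-04,  6.13007968e-05, -9.81968346e-04,  1.38965570e-03,
        2.60516566e-04,  4.20080477e-04, -3.21142350e-04]), 'tau': array([-1.38159969e-03, -5.63395929e+01,  1.22582451e+00, -1.93438321e+01,
        1.10353858e-02,  1.07541075e-02, -3.45411661e-05]), 'eef_pos': array([ 288.81037191, -581.67444789,  255.39185963]), 'tool_rot': array([-3.14158467e+00,  1.87980162e-03, -1.11003241e+00]), 'force': array([0.01547805, 0.66579892, 0.07284144]), 'torque': array([ 0.00696235, -0.00103359,  0.03381038]), 'width': 85.56667787043136}
scene mat 0.81 [237.1, 245.0] 23386 [549. -83.   2.] [ 424. -306.   -3.] [640. 221.  69.]
scene mat 0.22 [175.1, 196.8] 704 [ 387. -153.   13.] [ 351. -184.    1.] [ 415. -122.   18.]
scene case 0.96 [407.6, 285.4] 1822 [752. 138.  41.] [684.  92.  -3.] [802. 214.  49.]
scene case 0.87 [297.1, 115.4] 1700 [333. 141.  53.] [252.  78.  -1.] [382. 229.  63.]
scene case 0.71 [317.3, 200.8] 2514 [547.  80.  57.] [412.  58.  -1.] [608. 136.  65.]
scene jar 0.57 [178.0, 260.9] 1037 [ 553. -192.   65.] [ 519. -220.    1.] [ 568. -167.   70.]
scene tray 0.87 [303.3, 312.8] 6855 [711. -30.  10.] [ 646. -117.   -2.] [764.  57.  48.]
top mat 0.73 [319.4, 215.6] 26073 [526. -58.   2.] [ 427. -305.   -4.] [639. 216.  70.]
top case 0.96 [239.6, 209.3] 2797 [529.  86.  58.] [457.  57.   6.] [607. 118.  65.]
top case 0.94 [213.3, 96.1] 1500 [740. 144.  41.] [692.  93.  -3.] [813. 207.  49.]
top case 0.75 [196.1, 334.7] 3262 [313. 150.  55.] [236.  75.  -4.] [380. 236.  64.]
top jar 0.85 [394.0, 207.2] 839 [ 538. -188.   66.] [ 515. -239.    0.] [ 578. -169.   72.]
top tray 0.95 [306.5, 116.5] 5199 [718. -35.  10.] [ 661. -128.   -1.] [763.  53.  49.]
top blank 0.63 [368.7, 296.2] 1003 [ 382. -151.   12.] [ 349. -185.   -3.] [ 413. -121.   19.]
```

View pics/top0.png

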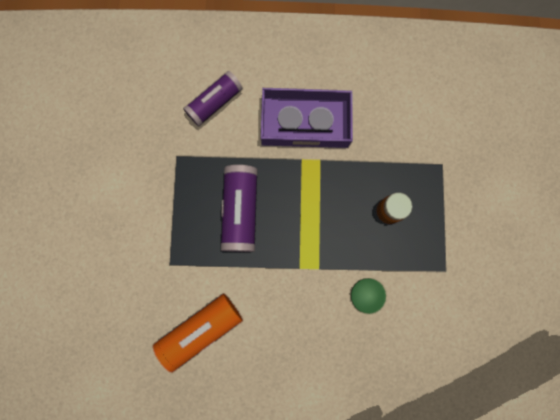

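View pics/scene0.png

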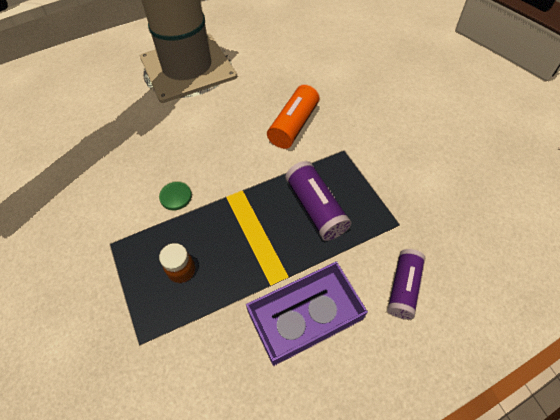

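Top view: the purple case on the mat is at (239,209), the band runs (311,160)–(309,269), the jar is at (398,206), and the blank at (368,296). The smaller purple case at (213,98) and the orange one are look-alikes. Next I'll measure the band and case axis precisely.

```bash
cat >> h.py <<'E'
def line(P):
    P=P[:,:2];c=P.mean(0);w,v=np.linalg.eigh(np.cov((P-c).T));d=v[:,1];d=d*np.sign(d[0]);return c,d,np.degrees(np.arctan2(d[1],d[0]))
def plane_pts(im,m,z0):
    r,c=np.nonzero(m);px=np.c_[c,r]
    a=world(im,px,np.full(len(px),100.));b=world(im,px,np.full(len(px),200.))
    t=(z0-a[:,2])/(b[:,2]-a[:,2]);return a+t[:,None]*(b-a)
def band(im):
    h=cv2.cvtColor(im["frame"],cv2.COLOR_RGB2HSV)
    m=cv2.inRange(h,(20,150,90),(36,255,255)).astype(np.uint8)
    n,l,s,_=cv2.connectedComponentsWithStats(m);k=1+np.argmax(s[1:,4]);return l==k
def case(im,n):
    # cylinder fit: points of region, near mat; fit axis at z=32 radius 30
    from scipy.optimize import least_squares
    best=None
    for r in cams.regions_of(n,"case"):
        P=mask_pts(im,r["pixels"]);md=np.median(P,0)
        if 430<md[0]<640 and md[2]>35: best=P;break
    if best is None: return None
    P=best[best[:,2]>20]
    md=np.median(P,0)
    f=lambda p:np.hypot((P[:,1]-p[0]-np.tan(p[1])*(P[:,0]-530))*np.cos(p[1]),P[:,2]-32-p[2])-30
    s=least_squares(f,[md[1],0,0],loss="soft_l1",f_scale=2)
    xs=np.percentile(P[:,0],[1,99])
    return s.x[0],np.degrees(s.x[1]),s.x[2],xs,np.std(f(s.x))
def report():
    for n in("scene","top"):
        im=cams.get_image(n)
        b=plane_pts(im,band(im),2.);print(n,"band",line(b),len(b),b.min(0).round(1)[:2],b.max(0).round(1)[:2])
        print("  case y@x530, deg, dz, xs, res",case(im,n))
E
python3 - <<'E'
from h import *
report()
for n in("scene","top"):
    im=cams.get_image(n);
    r=cams.regions_of(n,"mat")[0]
    p=plane_pts(im,r["pixels"],2.);rc=cv2.minAreaRect(p[:,:2].astype(np.float32));print(n,rc)
E
```

```text
scene band (array([539.85461625, -42.59756063]), array([ 0.9999972 , -0.00236445]), np.float64(-0.1354731973924203)) 1924 [427.9 -61.3] [638.2 -23.8]
  case y@x530, deg, dz, xs, res (np.float64(88.98709800446204), np.float64(0.031691858632858144), np.float64(0.225752674939358), array([459.46889122, 607.50034078]), np.float64(4.049488638825399))
top band (array([530.77032544, -44.08651847]), array([ 0.9999961 , -0.00279435]), np.float64(-0.16010443599870178)) 2035 [428.7 -61.8] [635.9 -26.3]
  case y@x530, deg, dz, xs, res (np.float64(87.64692297455697), np.float64(-0.05100460532201827), np.float64(-0.25923040015488497), array([457.21486417, 605.44300826]), np.float64(1.7373843190633151))
scene ((532.4511108398438, -42.822418212890625), (213.68959045410156, 522.8167114257812), 0.007589029148221016)
top ((531.6836547851562, -43.67364501953125), (520.8287353515625, 211.47010803222656), 89.6593246459961)
```

step_arm([
  [-503,-521,0],
  [-503,-521,0],
  [-503,-521,0],
  [-503,-521,0],
  [-503,-521,0],
  [-503,-521,0],
  [-503,-521,0],
  [-503,-521,0],
], yaw=[0,0,0,0,0,0,0,0], gripper=[1,1,1,1,1,1,1,1])

```text
clock: 1.67
eef_pos: [401.3, -266.4, 256.6]
tool_rot: [-3.141, -0.001, -1.11]
force: [1.2, -0.4, -0.1]
width: 85.5
```

step_arm([
  [-270,-280,0],
  [-270,-280,0],
  [-270,-280,0],
  [-270,-280,0],
  [-270,-280,0],
  [-270,-280,0],
  [-270,-280,0],
  [-270,-280,0],
], yaw=[0,0,0,0,0,0,0,0], gripper=[1,1,1,1,1,1,1,1])

```text
clock: 2.33
eef_pos: [513.4, 47.8, 256.7]
tool_rot: [-3.141, -0.0, -1.11]
force: [0.3, -0.9, 0.3]
width: 85.4
```

step_arm([
  [0,0,0],
  [0,0,0],
  [0,0,0],
  [0,0,0],
  [0,0,0],
  [0,0,0],
  [0,0,0],
  [0,0,0],
], yaw=[-1.0,-1.0,-1.0,-1.0,-1.0,-1.0,-1.0,-1.0], gripper=[1,1,1,1,1,1,1,1])

```text
clock: 3.0
eef_pos: [513.1, 45.7, 256.5]
tool_rot: [-3.142, -0.0, -0.104]
force: [-0.1, 1.1, -0.6]
width: 85.3
```

step_arm([
  [0,0,0],
  [0,0,0],
  [0,0,0],
], yaw=[-0.113,-0.113,-0.113], gripper=[1,1,1])

```text
clock: 3.25
eef_pos: [513.0, 45.5, 256.4]
tool_rot: [-3.141, -0.0, -0.001]
force: [0.1, -0.0, -0.4]
width: 85.5
```

step_arm([
  [19,-51,40],
  [19,-51,80],
  [19,-51,120],
  [19,-51,150],
  [19,-51,150],
  [19,-51,150],
], yaw=[0,0,0,0,0,0], gripper=[1,1,1,1,1,1])

```text
clock: 3.75
eef_pos: [530.0, 96.4, 104.5]
tool_rot: [3.14, 0.006, 0.002]
force: [0.2, 0.2, 0.2]
width: 85.3
```

Run:
```python
from h import *
for n in("scene","top"):
    im=cams.get_image(n);f=im["frame"][:,:,::-1]
    f=f[100:300,220:420] if n=="scene" else f[130:290,160:320]
    cv2.imwrite(f"pics/{n}1.png",cv2.resize(f,None,fx=3,fy=3,interpolation=2))
print(ctrl.read_state()["eef_pos"])
```

```text
[533.05102578  96.89588054 108.15711232]
```

View pics/scene1.png

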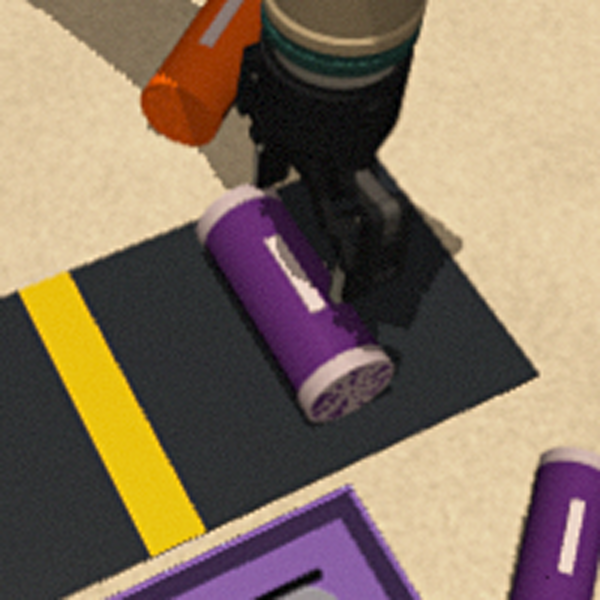

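View pics/top1.png

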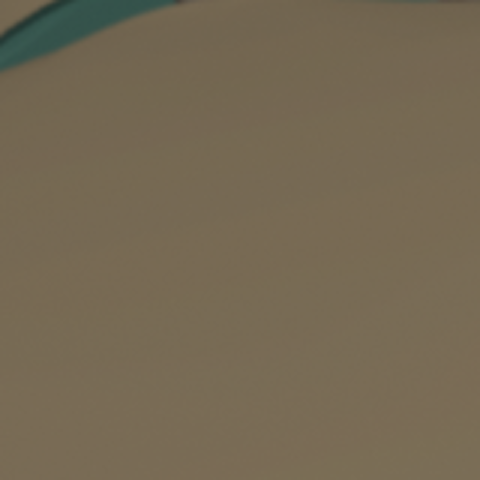

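The tool is above the case and not touching it. I'll feel for the top.

step_arm([
  [0,0,10],
  [0,0,13],
  [0,0,16],
  [0,0,16],
], yaw=[0,0,0,0], gripper=[1,1,1,1])

```text
clock: 4.18
eef_pos: [532.0, 96.5, 90.8]
tool_rot: [3.142, -0.001, 0.002]
force: [-0.4, -0.1, 0.4]
width: 85.6
```

step_arm([
  [0,0,2],
  [0,0,3],
  [0,0,3],
], yaw=[0,0,0], gripper=[1,1,1])

```text
clock: 4.43
eef_pos: [531.8, 96.8, 87.3]
tool_rot: [3.142, 0.0, 0.003]
force: [-0.8, 0.1, -0.1]
width: 85.4
```

step_arm([
  [0,0,2],
  [0,0,3],
  [0,0,3],
], yaw=[0,0,0], gripper=[1,1,1])

```text
clock: 4.68
eef_pos: [531.7, 96.8, 84.1]
tool_rot: [3.141, 0.0, 0.003]
force: [-0.7, 0.0, 0.1]
width: 85.2
```

step_arm([
  [0,0,2],
  [0,0,3],
  [0,0,3],
], yaw=[0,0,0], gripper=[1,1,1])

```text
clock: 4.93
eef_pos: [531.7, 96.8, 81.0]
tool_rot: [3.141, 0.0, 0.003]
force: [-0.7, -0.5, 0.3]
width: 85.7
```

step_arm([
  [0,0,2],
  [0,0,3],
  [0,0,3],
], yaw=[0,0,0], gripper=[1,1,1])

```text
clock: 5.18
eef_pos: [531.7, 96.8, 78.1]
tool_rot: [3.142, 0.0, 0.003]
force: [0.7, 0.2, -0.2]
width: 85.6
```

step_arm([
  [0,0,1],
  [0,0,2],
  [0,0,2],
], yaw=[0,0,0], gripper=[1,1,1])

```text
clock: 5.43
eef_pos: [531.7, 96.8, 76.2]
tool_rot: [3.142, 0.0, 0.003]
force: [-0.4, -0.2, -0.1]
width: 85.5
```

step_arm([
  [0,0,1],
  [0,0,1.5],
  [0,0,1.5],
], yaw=[0,0,0], gripper=[1,1,1])

```text
clock: 5.68
eef_pos: [531.7, 96.8, 74.7]
tool_rot: [3.142, 0.0, 0.003]
force: [0.5, 0.1, 0.4]
width: 85.6
```

step_arm([
  [0,0,1],
  [0,0,1.5],
  [0,0,1.5],
], yaw=[0,0,0], gripper=[1,1,1])

```text
clock: 5.93
eef_pos: [532.0, 97.0, 73.8]
tool_rot: [-3.142, -0.0, 0.003]
force: [-0.8, -0.5, 4.4]
width: 85.6
```

Contact at TCP z of about 74 with 4.4 N. Making the first stroke now.

step_arm([
  [0,5,0.5],
  [0,12,0.5],
  [0,20,0.5],
  [0,28,0.5],
  [0,34,0.5],
], yaw=[0,0,0,0,0], gripper=[1,1,1,1,1])

```text
clock: 6.35
eef_pos: [532.0, 62.2, 73.7]
tool_rot: [3.141, -0.001, 0.003]
force: [-0.8, -0.6, 5.8]
width: 85.4
```

Run:
```python
from h import *
im=cams.get_image("scene");print(case(im,"scene"));s=ctrl.read_state();print(s["eef_pos"],s["force"])
f=im["frame"][100:300,180:380,::-1]
cv2.imwrite(f"pics/scene2.png",cv2.resize(f,None,fx=3,fy=3,interpolation=2))
```

```text
(np.float64(71.62810265603576), np.float64(0.016699052115172027), np.float64(0.11800646888667363), array([461.2570586 , 607.47494106]), np.float64(4.990535864127612))
[531.96511996  61.16600305  73.53979207] [-1.68385951  0.60098005  8.09269297]
```

View pics/scene2.png

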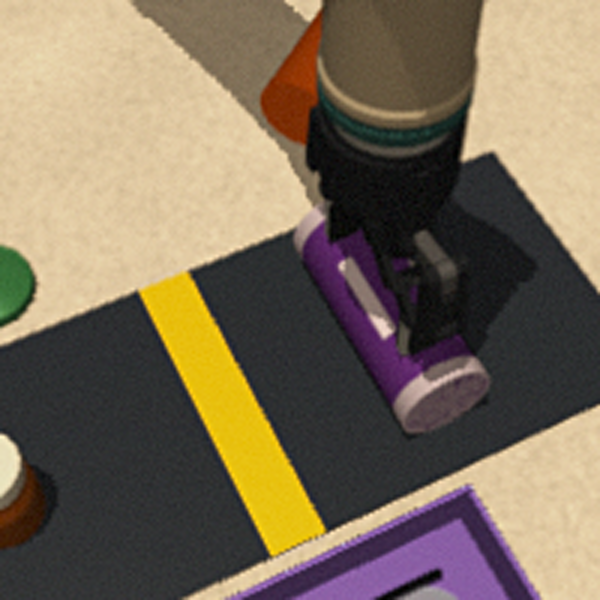

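Pure rolling: the case moved 17.4 mm for 35 mm of tool travel, with no yaw change. I'll repeat this with lift-and-return strokes.

step_arm([
  [0,0,-8],
  [0,-12,-8],
  [0,-20,-8],
  [0,-20,-8],
  [0,-20,-3],
  [0,-20,0],
  [0,-20,0],
], yaw=[0,0,0,0,0,0,0], gripper=[1,1,1,1,1,1,1])

```text
clock: 7.03
eef_pos: [531.8, 83.5, 73.2]
tool_rot: [-3.141, -0.0, 0.004]
force: [-2.6, 0.2, 10.0]
width: 85.6
```

step_arm([
  [0,5,0],
  [0,12,0],
  [0,20,0],
  [0,28,0],
  [0,35,0],
  [0,40,0],
  [0,40,0],
], yaw=[0,0,0,0,0,0,0], gripper=[1,1,1,1,1,1,1])

```text
clock: 7.62
eef_pos: [531.8, 40.8, 73.5]
tool_rot: [3.14, 0.0, 0.002]
force: [-2.6, -1.6, 14.0]
width: 85.1
```

step_arm([
  [0,0,-8],
  [0,-12,-8],
  [0,-20,-8],
  [0,-20,-8],
  [0,-20,-3],
  [0,-20,0],
  [0,-20,0],
], yaw=[0,0,0,0,0,0,0], gripper=[1,1,1,1,1,1,1])

```text
clock: 8.2
eef_pos: [531.8, 63.5, 73.0]
tool_rot: [-3.141, 0.0, 0.004]
force: [-1.3, 0.3, 9.4]
width: 85.5
```

Run:
```python
from h import *
im=cams.get_image("scene");print(case(im,"scene"));s=ctrl.read_state();print(s["clock"],s["eef_pos"],s["force"])
```

```text
(np.float64(50.25567602917056), np.float64(0.051001107648617615), np.float64(0.13074357520034804), array([459.19415941, 607.47047808]), np.float64(4.339991002150649))
8.3 [531.8326233   63.17608141  73.04467528] [-1.81921976  0.90748284  9.09535401]
```

step_arm([
  [0,5,-0.5],
  [0,12,-0.5],
  [0,20,-0.5],
  [0,28,-0.5],
  [0,36,-0.5],
  [0,43,-0.5],
  [0,43,-0.5],
], yaw=[0,0,0,0,0,0,0], gripper=[1,1,1,1,1,1,1])

```text
clock: 8.88
eef_pos: [531.8, 17.3, 73.5]
tool_rot: [3.139, 0.0, 0.001]
force: [-3.1, -0.8, 9.8]
width: 85.5
```

step_arm([
  [0,0,-8],
  [0,-12,-8],
  [0,-18,-8],
  [0,-18,-8],
  [0,-18,-3],
  [0,-18,0],
  [0,-18,0],
], yaw=[0,0,0,0,0,0,0], gripper=[1,1,1,1,1,1,1])

```text
clock: 9.47
eef_pos: [531.9, 38.2, 73.4]
tool_rot: [3.141, 0.0, 0.004]
force: [-2.3, 1.0, 7.7]
width: 85.1
```

Run:
```python
from h import *
im=cams.get_image("scene");print(case(im,"scene"));s=ctrl.read_state();print(s["clock"],s["eef_pos"],s["force"])
```

```text
None
9.5667 [531.92320642  37.87477221  73.48040608] [-0.50652182  1.12645654  8.36368544]
```

step_arm([
  [0,5,0],
  [0,12,0],
  [0,20,0],
  [0,28,0],
  [0,36,0],
  [0,40,0],
  [0,40,0],
], yaw=[0,0,0,0,0,0,0], gripper=[1,1,1,1,1,1,1])

```text
clock: 10.15
eef_pos: [531.8, -4.2, 73.5]
tool_rot: [3.14, 0.0, 0.002]
force: [-1.7, -0.6, 9.2]
width: 85.6
```

step_arm([
  [0,0,-8],
  [0,-12,-8],
  [0,-19,-8],
  [0,-19,-8],
  [0,-19,-3],
  [0,-19,0],
  [0,-19,0],
], yaw=[0,0,0,0,0,0,0], gripper=[1,1,1,1,1,1,1])

```text
clock: 10.73
eef_pos: [532.0, 17.1, 73.4]
tool_rot: [3.141, 0.0, 0.004]
force: [-1.2, 1.4, 7.8]
width: 85.5
```

Run:
```python
from h import *
im=cams.get_image("scene");print(case(im,"scene"));s=ctrl.read_state();print(s["clock"],s["eef_pos"],s["force"])
for r in cams.regions_of("scene","case"): print(r["conf"],r["pixel"],np.median(mask_pts(im,r["pixels"]),0))
cv2.imwrite("pics/s3.png",im["frame"][:,:,::-1])
```

```text
(np.float64(6.241027657451106), np.float64(-0.08114242921384543), np.float64(0.10423974240957914), array([459.32456108, 607.40023917]), np.float64(7.336819016267037))
10.8333 [531.9690179   16.86692369  73.46826421] [-0.38405626  0.8004149   8.20516176]
0.64 [279.0, 220.3] [552.86664668  -4.10954875  56.95658934]
0.64 [407.1, 282.9] [752.73849375 138.00432828  41.55211071]
```

View pics/s3.png

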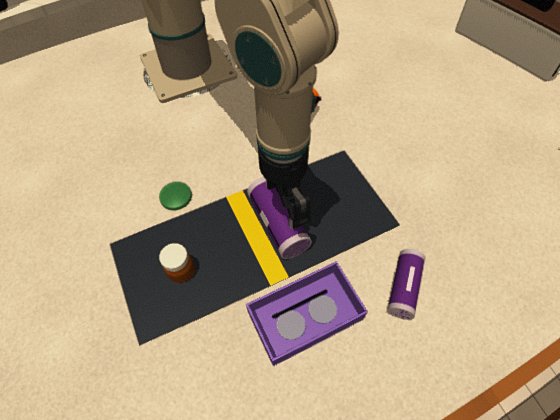

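The case is at (280,220), parallel to the band and about 49 mm short of it. Continuing.

step_arm([
  [0,5,0],
  [0,12,0],
  [0,20,0],
  [0,28,0],
  [0,36,0],
  [0,40,0],
  [0,40,0],
], yaw=[0,0,0,0,0,0,0], gripper=[1,1,1,1,1,1,1])

```text
clock: 11.47
eef_pos: [531.9, -25.3, 73.5]
tool_rot: [3.14, 0.0, 0.001]
force: [-1.6, -0.8, 9.0]
width: 85.5
```

step_arm([
  [0,0,-8],
  [0,-12,-8],
  [0,-19,-8],
  [0,-19,-8],
  [0,-19,-3],
  [0,-19,0],
  [0,-19,0],
], yaw=[0,0,0,0,0,0,0], gripper=[1,1,1,1,1,1,1])

```text
clock: 12.05
eef_pos: [532.0, -3.9, 73.4]
tool_rot: [3.141, 0.0, 0.003]
force: [-2.2, 0.4, 8.7]
width: 85.3
```

Run:
```python
from h import *
im=cams.get_image("scene");print(case(im,"scene"));s=ctrl.read_state();print(s["clock"],s["eef_pos"],s["force"])
```

```text
(np.float64(-14.830067811292167), np.float64(0.010258672944917361), np.float64(0.005644969063626218), array([458.82462074, 607.40060989]), np.float64(5.858025523630453))
12.15 [532.06435639  -4.16976998  73.46391109] [-1.26676683  0.14302091  8.22863034]
```

step_arm([
  [0,5,0],
  [0,12,0],
  [0,20,0],
  [0,28,0],
  [0,34,0],
  [0,38,0],
  [0,38,0],
], yaw=[0,0,0,0,0,0,0], gripper=[1,1,1,1,1,1,1])

```text
clock: 12.73
eef_pos: [532.0, -44.1, 73.6]
tool_rot: [3.14, 0.0, 0.002]
force: [-1.8, -1.7, 9.2]
width: 85.4
```

step_arm([
  [0,0,-8],
  [0,-10,-8],
  [0,-12,-8],
  [0,-12,-8],
  [0,-12,-3],
  [0,-12,0],
  [0,-12,0],
], yaw=[0,0,0,0,0,0,0], gripper=[1,1,1,1,1,1,1])

```text
clock: 13.32
eef_pos: [532.2, -30.2, 73.7]
tool_rot: [3.141, 0.0, 0.003]
force: [-1.4, -0.4, 9.3]
width: 85.0
```

Run:
```python
from h import *
im=cams.get_image("scene");print(case(im,"scene"));s=ctrl.read_state();print(s["clock"],s["eef_pos"],s["force"])
```

```text
(np.float64(-34.926704419273484), np.float64(0.005813653255044544), np.float64(-0.09918892309395452), array([459.95656301, 607.39016597]), np.float64(4.9443234722446405))
13.4167 [532.16127698 -30.29594894  73.71906151] [-2.33723474 -0.7889942  10.48771914]
```

step_arm([
  [0,4,0],
  [0,9,0],
  [0,13,0],
  [0,15,0],
  [0,15,0],
  [0,15,-3],
  [0,15,-10],
  [0,15,-30],
], yaw=[0,0,0,0,0,0,0,0], gripper=[1,1,1,1,1,1,1,1])

```text
clock: 14.08
eef_pos: [530.3, -45.2, 101.6]
tool_rot: [-3.141, 0.005, 0.003]
force: [0.4, -0.2, -0.4]
width: 85.7
```

step_arm([
  [0,0,-40],
  [0,0,-80],
  [0,0,-120],
  [0,-40,-150],
  [0,-80,-150],
  [0,-120,-150],
  [0,-160,-150],
  [0,-200,-150],
], yaw=[0,0,0,0,0,0,0,0], gripper=[1,1,1,1,1,1,1,1])

```text
clock: 14.75
eef_pos: [531.3, 156.1, 253.8]
tool_rot: [3.141, -0.001, 0.002]
force: [1.0, 0.2, 0.0]
width: 85.4
```

step_arm([
  [0,-40,0],
  [0,-80,0],
  [0,-120,0],
  [0,-150,0],
  [0,-150,0],
], yaw=[0,0,0,0,0], gripper=[1,1,1,1,1])

```text
clock: 15.17
eef_pos: [528.5, 313.7, 253.5]
tool_rot: [-3.135, 0.001, 0.013]
force: [0.4, 0.3, 0.1]
width: 85.2
```

Run:
```python
from h import *
report();s=ctrl.read_state();print(s["clock"],s["eef_pos"],s["force"])
for n in("scene","top"): cv2.imwrite(f"pics/{n}4.png",cams.get_image(n)["frame"][:,:,::-1])
```

```text
scene band (array([622.2125954 , -42.88849716]), array([0.00414224, 0.99999142]), np.float64(89.76266643206014)) 348 [605.5 -60.9] [638.1 -24.3]
  case y@x530, deg, dz, xs, res (np.float64(-42.83384652580912), np.float64(-0.04232436968256395), np.float64(0.026757120368833414), array([458.3379183 , 607.31555936]), np.float64(4.177279393094413))
top band (array([442.71959458, -43.83236234]), array([0.14696546, 0.98914162]), np.float64(81.5488888591216)) 285 [428.9 -60.8] [456.6 -26.9]
  case y@x530, deg, dz, xs, res (np.float64(-44.212908877410065), np.float64(-0.04645279778515449), np.float64(-0.21740384709283872), array([456.93024287, 605.29145407]), np.float64(2.0564366469231574))
15.3667 [531.35102516 302.86639427 252.92008708] [ 0.60991514 -1.5832391  -0.85774224]
```

View pics/top4.png

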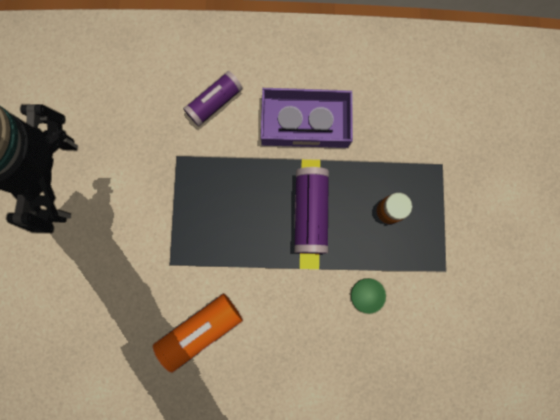

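View pics/scene4.png

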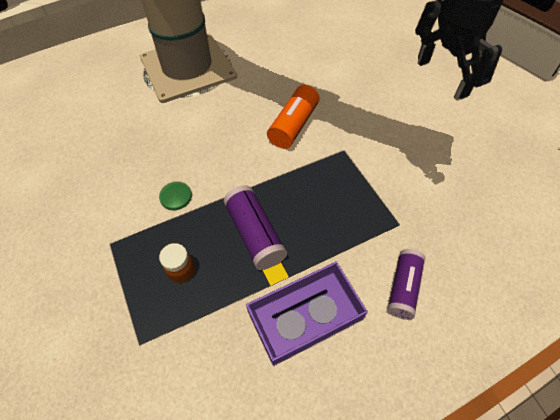

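The case lies along the band, (312,165)–(311,250) in the top view. Its axis is within about 0.5 mm of the band's centre line, it's stationary, and the bystanders are unmoved. Handing in.

Run:
```python
from h import *
print(ctrl.finish_job())
```

```text
the job is handed in; nothing more can be done
None
```

The purple case now lies along the yellow band, rolled there by short strokes of the open fingertips on its top. I then took the hand away and handed the job in at about 15.4 s.

- **Position:** the last check from both cameras put the case's axis within about 0.5 mm of the band's centre line and within about 0.2° of its direction.
- **Rolling:** the first stroke moved the case half the tool's travel, as pure rolling should, and later readings stayed close to that. The upward force on the tool read 14 N at most.
- **Bystanders:** the jar, tray and blank looked unmoved in the final pictures from both cameras; I did not re-measure them.
- **Failed checks:** one case reading mid-way came back empty, so I estimated that position and confirmed it on the next stroke. In the final check, the band's direction could not be refitted because the case covers most of it. I compared the angle with the fit from before the move, and the band's centre position still agreed.

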